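# Pin the bread guide into line

## Robot

A 7-joint arm with a two-finger parallel gripper is mounted at the origin on the work surface. World frame = base frame: x ahead of the robot, y to its left, z up, the work surface at z = 0. Lengths are in m, angles in rad, forces in N, time in s.
With the tool pointing down it reaches from about 0.425 to 0.925 m from the base axis. Payload 6.8 kg.
Tool frame: the origin (TCP) lies on the centre line of the jaws, within the pads' length; the fingertips stand 19 mm ahead of it and the grasp point (between the pads) is the TCP (tcp_to_tips is the distance from the TCP to the fingertips, in m); x points along the fingers, y is the direction in which the jaws open and shut, and the axes are right-handed (so a half turn about x gives the same grasp; the last joint's range is limited). The gripper opens to 85 mm and grips with 20 to 120 N. Pads are 22 mm wide; open, the fingers measure 114 mm over their backs; the gripper's body (76 mm by 85 mm) begins 54 mm behind the grasp point. The pads swing forward as they close: fully open they stand 13 mm farther back than shut.
Start: joints at [-1.45, 0.477, 0.022, 1.555, -0.011, 1.109, -0.083], TCP at [0.153, 0.657, 0.25] pointing down, gripper open.
Joint ranges: [-2.96, 2.96], [-0.34, 2.1], [-1.41, 1.46], [0.24, 2.44], [-1.37, 4.51], [0.17, 1.92], [-2.96, 2.96]. Speed limits (rad/s): [2.39, 2.39, 3.14, 3.14, 3.14, 3.14, 3.14].

## Interface

Orientations are given as a unit quaternion [w, x, y, z].
In Python, from station import get_obs, read_camera, hand_in, spot_in, cut_out, tcp_to_tips gives the robot as it stands.
- The arm moves only by the shell command python3 -m jog 'ROWS' [FORCE]. ROWS is JSON, a list of rows, each an object of numbers: "gripper": the closure, from 0 (fully open) to 1 (shut); "dx", "dy", "dz": the shift along the world's x, y, z in m; "rx", "ry", "rz": the turn, a rotation vector about the world's x, y, z in degrees. In form: [{"gripper": .., "dx": .., "dy": .., "dz": .., "rx": .., "ry": .., "rz": ..}, ...]. A call has 1 to 10 rows; each row is the pose to reach, as a shift and turn from the pose commanded when the call began; what a row does not reach only later rows make up. A row lasts 1/10 s, in which the tool goes at most 50 mm and 8.59 degrees, less where a joint would pass 70% of its speed; a pose out of reach is approached as far as the arm can. A call with a gripper value outside its range is refused whole. The fingers move at their own pace and stop on an object; FORCE is the grip in N (left out, the last holds). Time passes only in rows, so rows that repeat a pose let the fingers close. It gives the time, the measured TCP pose, the force and the opening at its end, in the units of the state.
- get_obs(): the state, without advancing time (a new reading comes with each control period).
- read_camera(name): name is "side" or "top" or "wrist"; returns a dict with "pixels" (400x640x3 uint8, blue, green, red), "range_z" (400x640 float32, m along the optical axis (not along the pixel's ray), 0 where there is no reading), "camera_matrix" (3x3 intrinsics, pixels), "D" ([k1, k2, p1, p2, k3] as OpenCV has them; the pictures are not rectified), "cam_to_world" (4x4, takes a point from camera to world coordinates). Camera axes: x right, y down, z forward; pixel columns grow to the right and rows downward; lengths in m; the calibration is good to about 2 mm. A picture is of the moment at which its call begins.
- hand_in(): hands the job in, once; it reports no verdict.
Trained networks look in the newest picture that a camera, given by its name, has taken for a name from the list of things; names that differ only in an ending like _2 or _b are one class to them, and where a whole thing is asked for, a point or a joint stands for the part that bears it (a point fixed in the world has none). Each returns a list of dicts, best first, with "conf" (0 to 1); they miss things now and then, are a little off and sometimes report something else, mostly with a low value. They report only what shows in the picture. A call takes as long as a camera call. They do not tell look-alikes from the thing itself.
- spot_in(camera, label): "box" ([centre column, centre row, width, height] in pixels, round what is visible of it).
- cut_out(camera, label): "mask" (400x640 bool, what is visible of it) and "box" ([centre column, centre row, width, height] in pixels, round what is visible of it).
The state is a dict: "t": time; "q": joint angles; "joint_vel": joint speeds; "joint_torque": joint torques, N m; "eef_pos": TCP position; "tool_rot": TCP orientation; "contact_force": force on the tool from outside, world axes, zero at the start; "torque": the same for the moment, N m; "gripper_width": opening from 0.0 (shut) to 1.0 (fully open).
Only numpy, scipy, OpenCV 4.12 (cv2) and the standard library are available. Lean on these libraries where they do the work, as an engineer would, in place of code of your own. Each camera call takes 0.05 s, during which the arm holds its last target. There are 200 camera calls.

## Task

Slide the bread guide along its mount until its hole stands over the middle of the mount's bush, then take the tapered pin (square head) from the rack and ease it down through the guide and the bush below, letting the taper draw the two holes into line, until its collar sits flush on the guide; let go and leave it there upright. The bush is never quite where it should be, so go by feel: never bear on the pin with more than about 25 N, and leave the other things on the table where they are.

Things in the scene. Friction and masses are not known exactly. Their poses are not given: they have to be found in the camera images.
- base: The guide's fixed mount, bolted to the table: a flat aluminium deck 110 mm wide (its x) and 295 mm long (its y, from -80 to +215 mm), its top 60 mm above the table, on two side walls, hollow below. Origin on the table straight below the middle of the bush's seat; z up. The guide slides along this body's y axis.
- base_center (a point): The middle of the bush's seat, on the deck's top face (60 mm above the table). A steel bush (46 mm across, its top level with the deck, 14 mm deep, open below) lies in the seat under the guide. Its plain round hole is 20.6 mm wide and lies 6 mm off this point in an unknown direction, different each time; the bush does not give. Driving the pin home takes a push of about 10 N.
- guide (a joint): Slide of the bread guide along the mount's y, m: 0 = hole level with base_center, positive = towards the mount's +y. Starts 30 to 60 mm out, runs from -20 to +75 mm, stays where left, drags with about 5 N. Across the track (the mount's x) the guide also has 9 mm of play each way, also dragging with about 5 N, starting within 2.5 mm of the middle.
- guide_hole (a point): Middle of the mouth of the guide's round hole, on its foot plate's top face, 68.5 mm above the table; moves with the guide. The hole is 20.6 mm wide, through the 8 mm steel plate, which lies just above the deck and is 80 mm wide (x) and 170 mm long (from -40 to +130 mm along the mount's y, seen from the hole).
- guide_post (a point): Middle of the top of the guide's black round grip post, 24 mm in diameter, standing 45 mm tall on the plate, 75 mm from the hole towards the mount's +y. The guide's upright fence (5 mm thick, 200 mm long across the track, 54 mm tall) stands 52 mm beyond the post. The post's top is 113.5 mm above the table.
- rack: Fixed plywood pin rack 60 x 160 mm, its top 65 mm above the table; two 22 mm holes 40 mm either side of its middle along its y axis, one pin hanging by its collar in each; either pin may be in either hole. Origin on the table under its middle.
- pin: Tapered steel pin, 200 g, upright. Origin on its axis at the collar's underside; z up. Above: collar 34 mm wide, 6 mm thick, then a square head 20 x 20 mm (sides along its x and y) from 6 to 51 mm up. Below: 16 mm of straight shank 19 mm wide, then a 36 mm taper from 19 to 5 mm at the tip, 52 mm below. Starts in the rack, origin 65 mm above the table; fully home its origin is at guide_hole.
- plain_pin: Not needed: plain straight steel pin with a round head 26 mm in diameter, hanging in the rack's other hole; origin at the underside of its collar, head top 33 mm above that. Leave it.
- loaf_a: Bystander: crusty loaf 170 mm long, 56 mm tall; origin under its middle. Leave it.
- loaf_b: Bystander: crusty loaf 170 mm long, 56 mm tall; origin under its middle. Leave it.
- scraper: Bystander: dough scraper, steel blade with a round wooden handle, 110 mm wide, 21 mm tall; origin under its middle. Leave it.
- brush: Bystander: flat brush lying on the table. Leave it.
- wrench: Bystander: wrench lying on the table. Leave it.
- grease_tin: Bystander: white tin 70 mm across and 70 mm tall. Leave it.
- collar: Bystander: loose steel shaft collar 44 mm across, 14 mm tall. Leave it.
There are look-alikes about, which are no part of the job. Leave any turquoise look-alike of the pin alone.

How it is judged:
On the way, in this order (a step that is already met when the one before it is completed fails the run):
1. the guide's hole stands within 6 mm of the middle of the bush's seat (horizontal distance between guide_hole and base_center below 0.006 m), for 0.2 s.
2. the tapered pin is home: its collar within 3 mm of the guide's face, centred in the hole (z of pin in the frame of guide_hole below 0.003 m and horizontal distance between pin and guide_hole below 0.003 m), for 0.2 s.
At the end, for the whole second after the job is handed in: The tapered pin stands in the guide and the bush below, collar within 3 mm of the guide's top face and of the hole's middle, upright within 4 degrees, the guide's hole within 10 mm of the seat's middle, all at rest and released (all of step 2 and angle between pin's own z axis and vertical below 0.07 rad and horizontal distance between guide_hole and base_center below 0.01 m and linear speed of pin below 0.02 m/s and velocity of joint guide between -0.01 and 0.01 m/s); the robot touches nothing.
It fails at once if the pin is borne on the guide, bush or mount with more than 30 N (contact force between pin and base above 30 N).
It fails at once if a bystander or the plain pin is moved by more than 30 mm (distance of any of plain_pin, loaf_a, loaf_b, scraper, brush, wrench, grease_tin, collar from where it was at the start of the episode above 0.03 m).
It also fails if it takes over 72 s, if anything falls off the work surface, if the arm or the gripper's body presses on something with over 40 N, if the wrist force passes 120 N, or if a joint passes its speed limit or range.

## Working session

There is one attempt and no reset: what is moved stays moved. The work goes in short steps, Python scripts to look and compute and a shell command to move; the robot and the scene stay as the last step left them, time stands still between calls to the robot, and variables do not carry over. Pictures are saved under pics/ and viewed, about 8 in all and at most 12, crops included, and the job is handed in when it is done.

```bash
mkdir -p pics; ls
cat > h.py <<'E'
import numpy as np, cv2
from station import *
def world(c,uv,z=None):
    """pixels -> world; z: intersect with plane z, otherwise use depth"""
    uv=np.atleast_2d(np.float64(uv)); K,D,T=c["camera_matrix"],np.array(c["D"]),np.array(c["cam_to_world"])
    n=cv2.undistortPoints(uv.reshape(-1,1,2),K,D).reshape(-1,2)
    r=np.c_[n,np.ones(len(n))]
    if z is None:
        d=c["range_z"][uv[:,1].round().astype(int),uv[:,0].round().astype(int)]
        return (r*d[:,None])@T[:3,:3].T+T[:3,3]
    w=r@T[:3,:3].T
    return T[:3,3]+w*((z-T[2,3])/w[:,2])[:,None]
def cloud(c):
    v,u=np.mgrid[:400,:640]; P=world(c,np.c_[u.ravel(),v.ravel()]).reshape(400,640,3)
    P[c["range_z"]==0]=np.nan; return P
E
python3 - <<'E'
from h import *
print(get_obs()); print(tcp_to_tips)
for n in ["top","side"]:
    c=read_camera(n); cv2.imwrite(f"pics/{n}1.png",c["pixels"])
    np.savez(f"{n}1.npz",**c)
    print(n,np.array(c["cam_to_world"]).round(3).tolist(),c["camera_matrix"][0][0])
    for l in ["base","guide","guide_hole","guide_post","rack","pin","plain_pin"]:
        for r in spot_in(n,l)[:4]: 
            b=r["box"]; print(l,round(r["conf"],2),np.round(b).tolist(),world(c,b[:2]).round(3).tolist())
E
```

```text
pics
{'t': 0.0, 'q': array([-1.45009841,  0.47781878,  0.02236499,  1.55645838, -0.01150671,
        1.10926468, -0.08310859]), 'joint_vel': array([-6.02507102e-04, -1.03831958e-03,  5.78557642e-04, -2.89289029e-05,
       -5.47181839e-04,  8.39674463e-04,  8.87377605e-04]), 'joint_torque': array([-3.05893730e-05, -5.96457803e+01,  1.60773687e+00, -2.81202382e+01,
        1.24477889e-02,  9.09321418e-03, -1.57942719e-05]), 'eef_pos': array([0.1529946 , 0.65686675, 0.24931071]), 'tool_rot': array([ 0.70246047,  0.08007704,  0.70250759, -0.08136358]), 'contact_force': array([ 0.12169712, -0.33632194, -0.4786164 ]), 'torque': array([-0.03278902,  0.01186938,  0.02357192]), 'gripper_width': 0.9957364178713299}
0.019
top [[0.004, -0.986, 0.164, 0.419], [-1.0, -0.006, -0.013, 0.016], [0.014, -0.164, -0.986, 1.12], [0.0, 0.0, 0.0, 1.0]] 408.10603283208604
base 0.58 [256.0, 197.0, 114.0, 78.0] [[0.591, 0.172, 0.068]]
guide 0.91 [249.0, 201.0, 72.0, 78.0] [[0.581, 0.189, 0.07]]
guide 0.23 [418.0, 216.0, 19.0, 13.0] [[0.541, -0.248, 0.089]]
guide_hole 0.91 [249.0, 202.0, 73.0, 82.0] [[0.579, 0
[... 589 characters left out ...]
pin 0.3 [403.0, 219.0, 68.0, 37.0] [[0.535, -0.213, 0.066]]
side [[0.687, -0.551, 0.473, 0.033], [-0.726, -0.525, 0.444, -0.504], [0.004, -0.649, -0.761, 0.954], [0.0, 0.0, 0.0, 1.0]] 400.32048073195347
base 0.68 [281.0, 175.0, 98.0, 92.0] [[0.571, 0.158, 0.067]]
guide 0.92 [270.0, 162.0, 75.0, 66.0] [[0.572, 0.202, 0.094]]
guide_hole 0.7 [267.0, 162.0, 71.0, 64.0] [[0.566, 0.213, 0.089]]
guide_post 0.83 [268.0, 160.0, 80.0, 61.0] [[0.569, 0.208, 0.1]]
rack 0.74 [371.0, 260.0, 67.0, 55.0] [[0.528, -0.228, 0.062]]
pin 0.67 [352.0, 310.0, 30.0, 19.0] [[0.401, -0.276, 0.032]]
pin 0.65 [356.0, 247.0, 16.0, 20.0] [[0.522, -0.182, 0.083]]
pin 0.38 [279.0, 177.0, 95.0, 91.0] [[0.562, 0.158, 0.066]]
```

Run:
```python
import cv2,numpy as np
t=cv2.imread("pics/top1.png"); s=cv2.imread("pics/side1.png")
a=cv2.resize(t[100:300,190:480],None,fx=2.75,fy=2.75,interpolation=cv2.INTER_CUBIC)
cv2.imwrite("pics/topcrop.png",a)
b=cv2.resize(s[100:340,210:430],None,fx=2.5,fy=2.5,interpolation=cv2.INTER_CUBIC)
cv2.imwrite("pics/sidecrop.png",b)
```

```text
(no output)
```

View pics/topcrop.png

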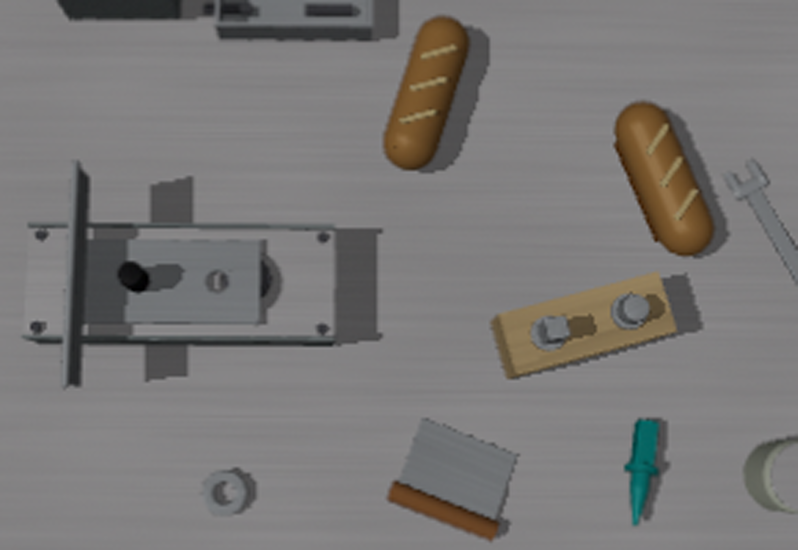

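View pics/sidecrop.png

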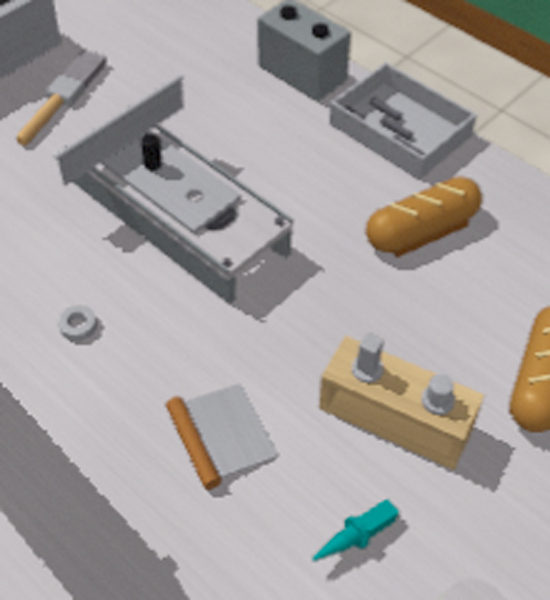

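The top crop shows the mount at px ~(195–330, 180–225) with the hole at (269,202) and the black post at (239,200). Candidates for the pin:
- square head in the rack at (391,220)
- round-head plain pin in the rack at (420,213)
- turquoise look-alike on the table at (424,269)

I choose the square head in the rack. Next I measure.

Run:
```python
from h import *
from scipy import ndimage as nd
for n in ["top","side"]:
    c=dict(np.load(f"{n}1.npz")); P=cloud(c); x,y,z=P[...,0],P[...,1],P[...,2]
    reg=(x>.48)&(x<.72)&(y>0)&(y<.36)
    def rect(m,l):
        q=P[m][:,:2]; r=cv2.minAreaRect((q*1000).astype(np.float32)); print(n,l,m.sum(),np.round(r[0],1),np.round(r[1],1),round(r[2],2),"z",np.median(P[m][:,2]).round(4))
    m=reg&(z>.05)&(z<.078); l,k=nd.label(m); s=nd.sum(m,l,range(1,k+1)); rect(l==1+np.argmax(s),"deck+plate")
    m=reg&(z>.108)&(z<.12)&(x>.55)&(x<.62)
    # post top vs fence: print clusters
    l,k=nd.label(reg&(z>.10)); 
    for i in range(1,k+1):
        if (l==i).sum()>8: rect(l==i,"high")
    m=(x>.45)&(x<.62)&(y<-.1)&(y>-.34)&(z>.058)&(z<.068); l,k=nd.label(m); s=nd.sum(m,l,range(1,k+1)); rect(l==1+np.argmax(s),"rack")
    for zz,lab in ((.108,"sqhead"),(.09,"round")):
        m=(x>.45)&(x<.62)&(y<-.1)&(y>-.34)&(z>zz)&(z<zz+.015)
        l,k=nd.label(m)
        for i in range(1,k+1):
            if (l==i).sum()>8: rect(l==i,lab)
    if n=="top":
        print("hole px->",world(c,[[190+217/2.75,100+281/2.75]],.0685).round(4), "post",world(c,[[190+130/2.75,100+272/2.75]],.1135).round(4))
        print("screws",world(c,[[190+a/2.75,100+b/2.75] for a,b in((41,235),(37,327),(323,237),(323,328))],.06).round(4))
        print("deck corners",world(c,[[190+a/2.75,100+b/2.75] for a,b in((335,228),(334,340),(30,226),(27,337))],.06).round(4))
```

```text
top deck+plate 3688 [579.1 145.6] [112.1 236.4] 0.22 z 0.0673
top high 371 [580.8 264.3] [  9.2 201.3] 89.81 z 0.1219
top high 79 [578.4 211.2] [23.6 21.2] 47.88 z 0.1144
top rack 895 [ 541.4 -213.8] [ 60.3 161.6] 15.11 z 0.0658
top sqhead 70 [ 530.6 -174.9] [19.9 20. ] 14.25 z 0.1169
top round 84 [ 551.7 -251.3] [24.1 23.1] 3.71 z 0.0988
hole px-> [[0.5779 0.1369 0.0685]] post [[0.5789 0.211  0.1135]]
screws [[0.6229 0.3086 0.06  ]
 [0.5339 0.308  0.06  ]
 [0.6225 0.037  0.06  ]
 [0.5346 0.0362 0.06  ]]
deck corners [[0.6314 0.0255 0.06  ]
 [0.5233 0.0257 0.06  ]
 [0.6317 0.3198 0.06  ]
 [0.5243 0.3171 0.06  ]]
side deck+plate 2310 [572.2 145.9] [251.4 195.5] 86.64 z 0.0644
side high 336 [581.1 261.1] [201.6  11.8] 0.71 z 0.1139
side high 49 [577.1 207.8] [23.3 19.6] 10.71 z 0.1116
side rack 940 [ 540.5 -215.9] [ 63.5 158.8] 14.33 z 0.0643
side sqhead 63 [ 529.2 -178.6] [20.4 20. ] 6.1 z 0.1147
side round 34 [ 525.3 -183.3] [12.1 24.5] 50.6 z 0.0965
side round 75 [ 550.8 -257.1] [22.4 24.3] 58.38 z 0.097
```

```bash
python3 -m jog '[{"dx":0.03,"dy":-0.03,"rz":-5},{"dx":0.06,"dy":-0.063,"rz":-11},{"dx":0.09,"dy":-0.094,"rz":-16},{"dx":0.12,"dy":-0.126,"rz":-22},{"dx":0.15,"dy":-0.157,"rz":-27},{"dx":0.18,"dy":-0.189,"rz":-33},{"dx":0.21,"dy":-0.22,"rz":-38},{"dx":0.24,"dy":-0.252,"rz":-43},{"dx":0.27,"dy":-0.283,"rz":-49},{"dx":0.3,"dy":-0.315,"rz":-54}]'
python3 -m jog '[{"dx":0.03,"dy":-0.03,"rz":-5},{"dx":0.06,"dy":-0.063,"rz":-11},{"dx":0.09,"dy":-0.094,"rz":-16},{"dx":0.125,"dy":-0.13,"rz":-22},{"dx":0.125,"dy":-0.13,"rz":-23},{"dx":0.125,"dy":-0.13,"rz":-23},{"dx":0.125,"dy":-0.13,"rz":-23}]'
python3 - <<'E'
from h import *
o=get_obs(); print(o["t"],o["eef_pos"],o["tool_rot"],o["q"],o["contact_force"])
from scipy.spatial.transform import Rotation as R
M=R.from_quat(o["tool_rot"],scalar_first=True).as_matrix(); print(M.round(3))
c=read_camera("wrist"); cv2.imwrite("pics/w1.png",c["pixels"]); np.savez("w1.npz",**c)
print(np.array(c["cam_to_world"]).round(3).tolist(),c["camera_matrix"][0][0])
for l in ["guide_post","guide_hole","guide","base"]:
    for r in spot_in("wrist",l)[:2]: print(l,r["conf"],np.round(r["box"]),world(c,r["box"][:2]).round(4))
E
```

```text
0.8 [0.15307134 0.65743707 0.25031782] [ 0.70247893  0.08074559  0.70248835 -0.08070706] [-1.45012199  0.47698465  0.02238771  1.55540036 -0.01149497  1.10928207
 -0.08314516] [ 0.69838645 -0.27233748  0.42170346]
[[-0.     0.227  0.974]
 [ 0.     0.974 -0.227]
 [-1.     0.    -0.   ]]
[[0.226, 0.926, 0.303, 0.075], [0.974, -0.216, -0.069, 0.676], [0.001, 0.311, -0.951, 0.375], [0.0, 0.0, 0.0, 1.0]] 325.50381608549077$[0]: bad value
$[0]: bad value
```

View pics/w1.png

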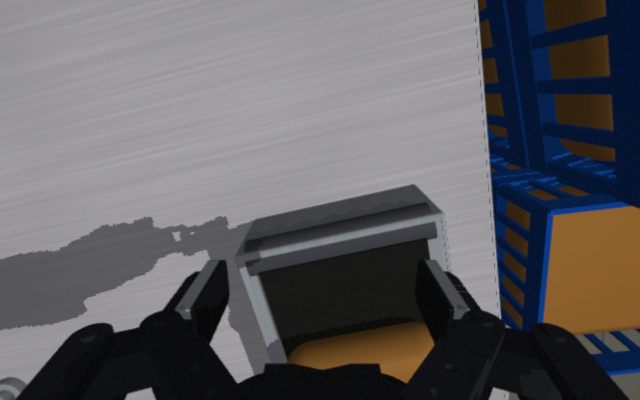

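The move was refused because each row needs a gripper value. The wrist picture shows only the start area: the fingers over a bin at the table's edge.

```bash
python3 -m jog '[{"gripper":0,"dx":0.03,"dy":-0.03,"dz":0,"rx":0,"ry":0,"rz":-5},{"gripper":0,"dx":0.06,"dy":-0.063,"dz":0,"rx":0,"ry":0,"rz":-11},{"gripper":0,"dx":0.09,"dy":-0.094,"dz":0,"rx":0,"ry":0,"rz":-16},{"gripper":0,"dx":0.12,"dy":-0.126,"dz":0,"rx":0,"ry":0,"rz":-22},{"gripper":0,"dx":0.15,"dy":-0.157,"dz":0,"rx":0,"ry":0,"rz":-27},{"gripper":0,"dx":0.18,"dy":-0.189,"dz":0,"rx":0,"ry":0,"rz":-33},{"gripper":0,"dx":0.21,"dy":-0.22,"dz":0,"rx":0,"ry":0,"rz":-38},{"gripper":0,"dx":0.24,"dy":-0.252,"dz":0,"rx":0,"ry":0,"rz":-43},{"gripper":0,"dx":0.27,"dy":-0.283,"dz":0,"rx":0,"ry":0,"rz":-49},{"gripper":0,"dx":0.3,"dy":-0.315,"dz":0,"rx":0,"ry":0,"rz":-54}]'
python3 -m jog '[{"gripper":0,"dx":0.03,"dy":-0.03,"dz":0,"rx":0,"ry":0,"rz":-5},{"gripper":0,"dx":0.06,"dy":-0.063,"dz":0,"rx":0,"ry":0,"rz":-11},{"gripper":0,"dx":0.09,"dy":-0.094,"dz":0,"rx":0,"ry":0,"rz":-16},{"gripper":0,"dx":0.125,"dy":-0.13,"dz":0,"rx":0,"ry":0,"rz":-22},{"gripper":0,"dx":0.125,"dy":-0.13,"dz":0,"rx":0,"ry":0,"rz":-23},{"gripper":0,"dx":0.125,"dy":-0.13,"dz":0,"rx":0,"ry":0,"rz":-23},{"gripper":0,"dx":0.125,"dy":-0.13,"dz":0,"rx":0,"ry":0,"rz":-23}]'
cat > w.py <<'E'
import sys
from h import *
from scipy.spatial.transform import Rotation as R
o=get_obs(); print(o["t"],o["eef_pos"].round(4),o["q"].round(2),o["contact_force"].round(1),o["gripper_width"])
M=R.from_quat(o["tool_rot"],scalar_first=True).as_matrix(); print("y-axis yaw",np.degrees(np.arctan2(M[1,1],M[0,1])).round(2),"x",M[:,0].round(3))
n=sys.argv[1]
c=read_camera("wrist"); cv2.imwrite(f"pics/{n}.png",c["pixels"]); np.savez(f"{n}.npz",**c)
for l in sys.argv[2:]:
    for r in spot_in("wrist",l)[:2]: print(l,round(r["conf"],2),np.round(r["box"]),world(c,r["box"][:2]).round(4))
E
python3 w.py w2 guide_post guide_hole guide base
```

```text
t: 2.05
eef_pos: [0.4541, 0.3412, 0.2506]
tool_rot: [0.589, 0.392, 0.589, -0.392]
contact_force: [0.3, -1.1, -0.6]
gripper_width: 0.995
t: 2.75
eef_pos: [0.5774, 0.2136, 0.2501]
tool_rot: [0.5, 0.5, 0.5, -0.5]
contact_force: [-0.2, 0.2, -0.3]
gripper_width: 1.001
2.75 [0.5774 0.2136 0.2501] [-0.81  0.41  0.48  1.73 -0.21  1.06 -0.26] [-0.2  0.2 -0.3] 1.0013948017877996
y-axis yaw 0.02 x [-0.001  0.001 -1.   ]
guide_post 0.77 [324. 204. 272. 164.] [[0.5788 0.2051 0.1147]]
guide_hole 0.57 [323. 206. 269. 163.] [[0.5778 0.2026 0.1135]]
guide 0.65 [322. 204. 267. 166.] [[0.5772 0.2052 0.1151]]
base 0.56 [324. 200. 273. 275.] [[0.5788 0.2086 0.114 ]]
base 0.42 [322. 206. 271. 165.] [[0.5772 0.2027 0.1143]]
```

View pics/w2.png

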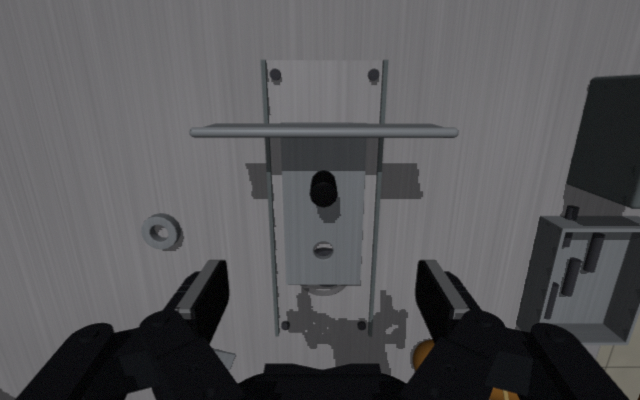

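The wrist picture shows the post at (323,188), the guide hole at (323,249), the fence at row 132, and deck screws at (276,75), (373,75), (286,325) and (361,325).

Run:
```python
from h import *
c=dict(np.load("w2.npz"))
print("screws",world(c,[[276,75],[373,75],[286,325],[361,325]],.06).round(4).tolist())
print("deckcorn",world(c,[[264,60],[386,60],[277,335],[368,335]],.06).round(4).tolist())
print("hole",world(c,[323.5,249.5],.0685).round(4),"post depth",world(c,[323,181]).round(4))
P=cloud(c); z=P[...,2]; m=(z>.109)&(z<.12)&(abs(P[...,0]-.578)<.03)&(P[...,1]<.24)
q=P[m]; print(m.sum(),cv2.minEnclosingCircle((q[:,:2]*1000).astype(np.float32)))
m=(z>.064)&(z<.074)&(abs(P[...,0]-.578)<.06)&(P[...,1]<.24)&(P[...,1]>.05); q=P[m];print(cv2.minAreaRect((q[:,:2]*1000).astype(np.float32)),np.median(q[:,2]))
im=c["pixels"][230:310,280:370]; cv2.imwrite("pics/w2c.png",cv2.resize(im,None,fx=7,fy=7,interpolation=cv2.INTER_CUBIC))
```

```text
screws [[0.5354, 0.3095, 0.06], [0.6232, 0.3095, 0.06], [0.5354, 0.0371, 0.06], [0.6227, 0.0372, 0.06]]
deckcorn [[0.5252, 0.322, 0.06], [0.6342, 0.3221, 0.06], [0.5243, 0.0229, 0.06], [0.6315, 0.023, 0.06]]
hole [[0.5788 0.1389 0.0685]] post depth [[0.578  0.2246 0.1134]]
592 ((578.0686645507812, 213.34718322753906), 11.887202262878418)
((578.4586181640625, 145.0679473876953), (189.8550567626953, 112.35933685302734), 89.95426177978516) 0.06907265260389861
```

```bash
python3 -m jog '[{"gripper":0,"dx":0,"dy":0,"dz":-0.03,"rx":0,"ry":0,"rz":0},{"gripper":0,"dx":0,"dy":0,"dz":-0.07,"rx":0,"ry":0,"rz":0},{"gripper":0.2,"dx":0.0005,"dy":0,"dz":-0.11,"rx":0,"ry":0,"rz":0},{"gripper":0.4,"dx":0.0005,"dy":0,"dz":-0.14,"rx":0,"ry":0,"rz":0},{"gripper":0.6,"dx":0.0005,"dy":0,"dz":-0.151,"rx":0,"ry":0,"rz":0},{"gripper":0.8,"dx":0.0005,"dy":0,"dz":-0.151,"rx":0,"ry":0,"rz":0},{"gripper":0.9,"dx":0.0005,"dy":0,"dz":-0.151,"rx":0,"ry":0,"rz":0},{"gripper":0.9,"dx":0.0005,"dy":0,"dz":-0.151,"rx":0,"ry":0,"rz":0},{"gripper":0.9,"dx":0.0005,"dy":0,"dz":-0.151,"rx":0,"ry":0,"rz":0},{"gripper":0.9,"dx":0.0005,"dy":0,"dz":-0.151,"rx":0,"ry":0,"rz":0}]' 40
```

```text
t: 4.0
eef_pos: [0.5785, 0.2125, 0.0995]
tool_rot: [0.5, 0.5, 0.5, -0.5]
contact_force: [2.8, 1.2, -12.7]
gripper_width: 0.268
```

```bash
python3 -m jog '[{"gripper":0.9,"dx":0,"dy":-0.006,"dz":0,"rx":0,"ry":0,"rz":0},{"gripper":0.9,"dx":0,"dy":-0.013,"dz":0,"rx":0,"ry":0,"rz":0},{"gripper":0.9,"dx":0,"dy":-0.02,"dz":0,"rx":0,"ry":0,"rz":0},{"gripper":0.9,"dx":0,"dy":-0.027,"dz":0,"rx":0,"ry":0,"rz":0},{"gripper":0.9,"dx":0,"dy":-0.033,"dz":0,"rx":0,"ry":0,"rz":0},{"gripper":0.9,"dx":0,"dy":-0.033,"dz":0,"rx":0,"ry":0,"rz":0},{"gripper":0.9,"dx":0,"dy":-0.033,"dz":0,"rx":0,"ry":0,"rz":0},{"gripper":0.9,"dx":0,"dy":-0.033,"dz":0,"rx":0,"ry":0,"rz":0}]'
python3 w.py w3
python3 - <<'E'
from h import *
c=dict(np.load("w3.npz")); cv2.imwrite("pics/w3c.png",cv2.resize(c["pixels"],None,fx=1.25,fy=1.25))
t=read_camera("top"); np.savez("top2.npz",**t)
cv2.imwrite("pics/top2c.png",cv2.resize(t["pixels"][170:240,230:330],None,fx=7,fy=7,interpolation=cv2.INTER_CUBIC))
E
```

```text
t: 4.8
eef_pos: [0.5785, 0.1803, 0.0994]
tool_rot: [0.499, 0.501, 0.5, -0.5]
contact_force: [1.3, 3.7, -12.1]
gripper_width: 0.272
4.8 [0.5785 0.1803 0.0994] [-0.7   0.57  0.4   1.87 -0.31  0.76 -0.13] [  1.3   3.7 -12.1] 0.2715350725289376
y-axis yaw -0.07 x [-0.     0.001 -1.   ]
```

View pics/w3c.png

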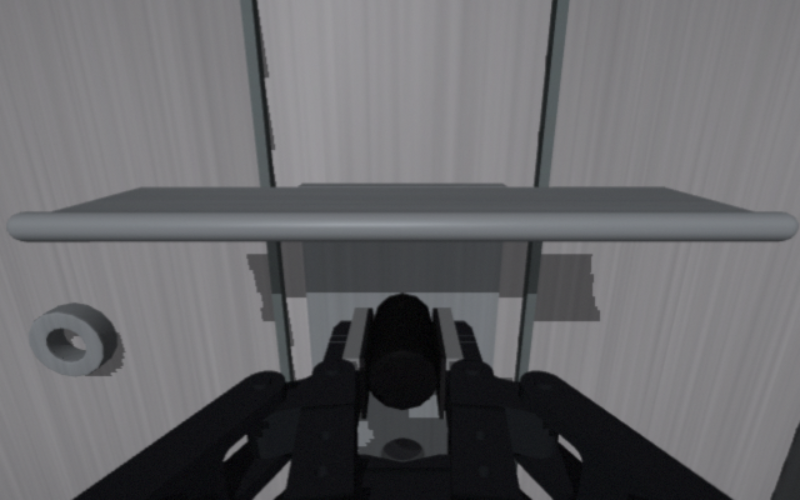

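The post is held square between the pads, at (403,340) of the ×1.25 crop. I let go, lift and look straight down through the hole.

```bash
python3 -m jog '[{"gripper":0.6,"dx":0,"dy":0,"dz":0,"rx":0,"ry":0,"rz":0},{"gripper":0.4,"dx":0,"dy":0,"dz":0,"rx":0,"ry":0,"rz":0},{"gripper":0.4,"dx":0,"dy":0,"dz":0.03,"rx":0,"ry":0,"rz":0},{"gripper":0.4,"dx":0,"dy":0,"dz":0.065,"rx":0,"ry":0,"rz":0},{"gripper":0.4,"dx":0,"dy":-0.04,"dz":0.065,"rx":0,"ry":0,"rz":0},{"gripper":0.4,"dx":0,"dy":-0.08,"dz":0.065,"rx":0,"ry":0,"rz":0},{"gripper":0.4,"dx":0,"dy":-0.12,"dz":0.05,"rx":0,"ry":0,"rz":0},{"gripper":0.4,"dx":0,"dy":-0.155,"dz":0.03,"rx":0,"ry":0,"rz":0},{"gripper":0.4,"dx":0,"dy":-0.155,"dz":0.02,"rx":0,"ry":0,"rz":0},{"gripper":0.4,"dx":0,"dy":-0.155,"dz":0.02,"rx":0,"ry":0,"rz":0}]'
python3 w.py w4
python3 - <<'E'
from h import *
c=dict(np.load("w4.npz")); T=np.array(c["cam_to_world"]); print(T.round(3).tolist())
p=np.linalg.inv(T)@np.array([.579,.1055,.0685,1]); uv=cv2.projectPoints(p[:3].reshape(1,1,3),np.zeros(3),np.zeros(3),c["camera_matrix"],np.array(c["D"]))[0].ravel(); print(uv)
u,v=uv.round().astype(int); cr=c["pixels"][max(v-40,0):v+40,u-50:u+50]; print("crop origin",u-50,max(v-40,0))
cv2.imwrite("pics/w4c.png",cv2.resize(cr,None,fx=7,fy=7,interpolation=cv2.INTER_CUBIC))
E
```

```text
t: 5.9
eef_pos: [0.5783, 0.0226, 0.119]
tool_rot: [-0.499, -0.501, -0.499, 0.502]
contact_force: [-0.4, 1.3, 0.4]
gripper_width: 0.599
5.9 [0.5783 0.0226 0.119 ] [-0.48  0.51  0.44  1.92 -0.3   0.77  0.12] [-0.4  1.3  0.4] 0.5990740031229341
y-axis yaw -0.3 x [-0.001 -0.001 -1.   ]
[[1.0, -0.004, -0.002, 0.578], [-0.005, -0.951, -0.311, 0.103], [-0.001, 0.311, -0.951, 0.243], [0.0, 0.0, 0.0, 1.0]]
[323.07965896  87.70978813]
crop origin 273 48
```

View pics/w4c.png

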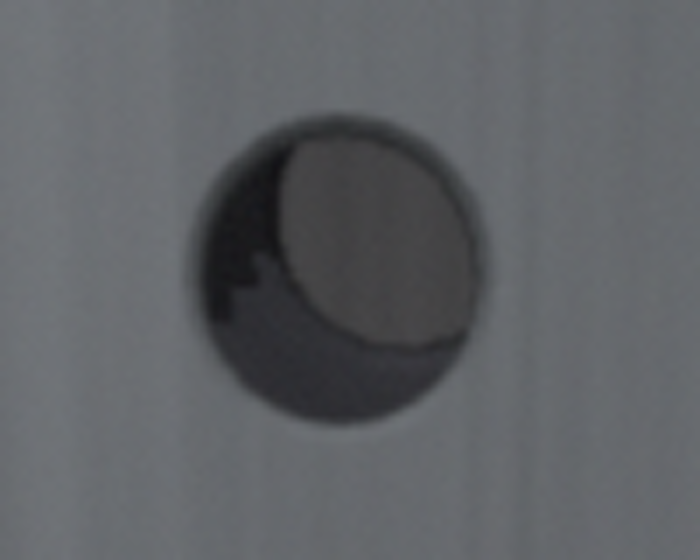

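Through the guide hole (crop centre (340,269)) the bush's bore appears shifted to the upper right, that is towards +x and +y. I fit both circles.

Run:
```python
from h import *
from scipy.optimize import least_squares
c=dict(np.load("w4.npz"))
f=lambda pts,z: world(c,[[273+(a+.5)/7-.5,48+(b+.5)/7-.5] for a,b in pts],z)[:,:2]
def fit(q): 
    r=least_squares(lambda p:np.hypot(*(q-p).T)-.0103,q.mean(0)); print(r.x.round(4),(r.fun*1e3).round(2)); return r.x
g=f([(190,270),(205,335),(250,395),(340,425),(430,390),(470,335),(490,270),(470,190),(430,148),(340,112),(250,140),(205,200)],.0685)
b=f([(276,225),(281,250),(292,277),(318,313),(353,340),(400,352),(440,347)],.06)
G=fit(g);B=fit(b);print("bush-guide mm",((B-G)*1e3).round(1))
```

```text
[0.5779 0.1062] [0.48 0.44 0.56 0.51 0.41 0.3  0.7  0.63 0.27 0.39 0.56 0.45]
[0.5834 0.1107] [-0.01 -0.01 -0.04 -0.02  0.1   0.04 -0.1 ]
bush-guide mm [5.5 4.5]
```

```bash
python3 -m jog '[{"gripper":0.4,"dx":0,"dy":0.03,"dz":0.025,"rx":0,"ry":0,"rz":0},{"gripper":0.4,"dx":0,"dy":0.07,"dz":0.045,"rx":0,"ry":0,"rz":0},{"gripper":0.4,"dx":0,"dy":0.11,"dz":0.045,"rx":0,"ry":0,"rz":0},{"gripper":0.4,"dx":0,"dy":0.145,"dz":0.045,"rx":0,"ry":0,"rz":0},{"gripper":0.4,"dx":0,"dy":0.156,"dz":0.045,"rx":0,"ry":0,"rz":0},{"gripper":0.4,"dx":0,"dy":0.156,"dz":0.02,"rx":0,"ry":0,"rz":0},{"gripper":0.4,"dx":0,"dy":0.156,"dz":-0.01,"rx":0,"ry":0,"rz":0},{"gripper":0.5,"dx":0,"dy":0.156,"dz":-0.02,"rx":0,"ry":0,"rz":0},{"gripper":0.9,"dx":0,"dy":0.156,"dz":-0.02,"rx":0,"ry":0,"rz":0},{"gripper":0.9,"dx":0,"dy":0.156,"dz":-0.02,"rx":0,"ry":0,"rz":0}]' 40
python3 -m jog '[{"gripper":0.9,"dx":0,"dy":0,"dz":0,"rx":0,"ry":0,"rz":0},{"gripper":0.9,"dx":0,"dy":0,"dz":0,"rx":0,"ry":0,"rz":0},{"gripper":0.9,"dx":0,"dy":0,"dz":0,"rx":0,"ry":0,"rz":0}]'
```

```text
t: 6.95
eef_pos: [0.5785, 0.1803, 0.0998]
tool_rot: [-0.499, -0.5, -0.5, 0.501]
contact_force: [0.4, -0.4, -9.5]
gripper_width: 0.27
t: 7.25
eef_pos: [0.5786, 0.1803, 0.0997]
tool_rot: [0.499, 0.501, 0.5, -0.5]
contact_force: [-0.2, -0.6, -4.9]
gripper_width: 0.267
```

Now shift the guide by (+5.5, +4.5) mm, let go and look again.

```bash
python3 -m jog '[{"gripper":0.9,"dx":0.002,"dy":0.0015,"dz":0,"rx":0,"ry":0,"rz":0},{"gripper":0.9,"dx":0.004,"dy":0.003,"dz":0,"rx":0,"ry":0,"rz":0},{"gripper":0.9,"dx":0.0058,"dy":0.0045,"dz":0,"rx":0,"ry":0,"rz":0},{"gripper":0.9,"dx":0.0058,"dy":0.0047,"dz":0,"rx":0,"ry":0,"rz":0},{"gripper":0.9,"dx":0.0058,"dy":0.0047,"dz":0,"rx":0,"ry":0,"rz":0},{"gripper":0.9,"dx":0.0058,"dy":0.0047,"dz":0,"rx":0,"ry":0,"rz":0}]'
python3 -m jog '[{"gripper":0.6,"dx":0,"dy":0,"dz":0,"rx":0,"ry":0,"rz":0},{"gripper":0.4,"dx":0,"dy":0,"dz":0,"rx":0,"ry":0,"rz":0},{"gripper":0.4,"dx":0,"dy":0,"dz":0.03,"rx":0,"ry":0,"rz":0},{"gripper":0.4,"dx":0,"dy":0,"dz":0.065,"rx":0,"ry":0,"rz":0},{"gripper":0.4,"dx":0,"dy":-0.04,"dz":0.065,"rx":0,"ry":0,"rz":0},{"gripper":0.4,"dx":0,"dy":-0.08,"dz":0.065,"rx":0,"ry":0,"rz":0},{"gripper":0.4,"dx":0,"dy":-0.12,"dz":0.05,"rx":0,"ry":0,"rz":0},{"gripper":0.4,"dx":0,"dy":-0.155,"dz":0.03,"rx":0,"ry":0,"rz":0},{"gripper":0.4,"dx":0,"dy":-0.155,"dz":0.02,"rx":0,"ry":0,"rz":0},{"gripper":0.4,"dx":0,"dy":-0.155,"dz":0.02,"rx":0,"ry":0,"rz":0}]'
python3 w.py w5
python3 - <<'E'
from h import *
c=dict(np.load("w5.npz")); T=np.array(c["cam_to_world"])
p=np.linalg.inv(T)@np.array([.5834,.1107,.0685,1]); uv=cv2.projectPoints(p[:3].reshape(1,1,3),np.zeros(3),np.zeros(3),c["camera_matrix"],np.array(c["D"]))[0].ravel()
u,v=uv.round().astype(int); cr=c["pixels"][max(v-40,0):v+40,u-50:u+50]; print("crop origin",u-50,max(v-40,0))
cv2.imwrite("pics/w5c.png",cv2.resize(cr,None,fx=7,fy=7,interpolation=cv2.INTER_CUBIC))
E
```

```text
t: 7.85
eef_pos: [0.5838, 0.1832, 0.0996]
tool_rot: [-0.499, -0.5, -0.499, 0.502]
contact_force: [-5.1, -4.7, -0.7]
gripper_width: 0.272
t: 8.85
eef_pos: [0.5842, 0.0295, 0.1186]
tool_rot: [-0.499, -0.501, -0.499, 0.501]
contact_force: [-0.4, 1.3, 0.5]
gripper_width: 0.6
8.85 [0.5842 0.0295 0.1186] [-0.49  0.52  0.44  1.91 -0.31  0.78  0.12] [-0.4  1.3  0.5] 0.5999571153130171
y-axis yaw -0.22 x [-0.001 -0.    -1.   ]
crop origin 270 51
```

View pics/w5c.png

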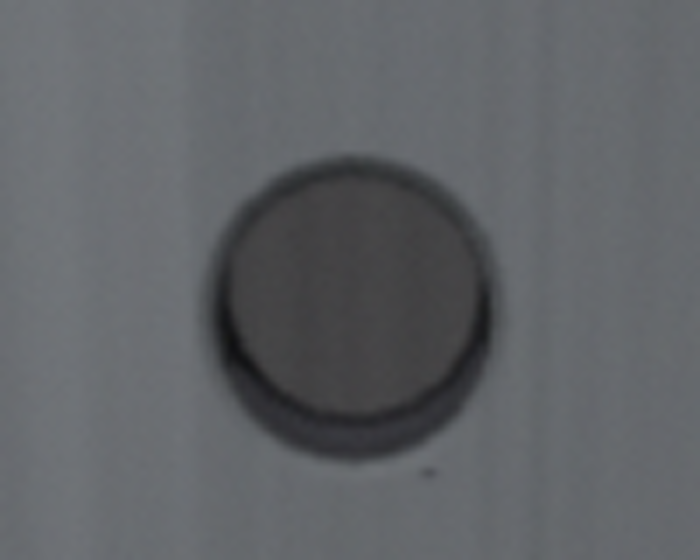

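Only a small crescent is left at the bottom: the bush bore still sits a little to +y of the guide hole. I measure it, and also the pin.

Run:
```python
from h import *
from scipy.optimize import least_squares
c=dict(np.load("w5.npz"))
f=lambda pts,z: world(c,[[270+(a+.5)/7-.5,51+(b+.5)/7-.5] for a,b in pts],z)[:,:2]
def fit(q,rad=.0103): 
    r=least_squares(lambda p:np.hypot(*(q-p).T)-rad,q.mean(0)); print(r.x.round(4),(r.fun*1e3).round(2)); return r.x
G=fit(f([(212,310),(252,420),(300,450),(353,463),(405,450),(450,420),(496,310),(465,210),(353,153),(240,210)],.0685),.0106)
B=fit(f([(253,385),(285,412),(320,424),(353,428),(390,422),(420,408),(450,385)],.06));print("bush-guide mm",((B-G)*1e3).round(1))
```

```text
[0.5832 0.109 ] [-0.31  0.14  0.02  0.2  -0.01 -0.06 -0.14  0.07  0.18  0.09]
[0.583  0.1105] [ 0.03  0.09 -0.06 -0.05 -0.04 -0.03  0.11]
bush-guide mm [-0.2  1.5]
```

```bash
python3 -m jog '[{"gripper":0.2,"dx":0,"dy":-0.01,"dz":0.04,"rx":0,"ry":0,"rz":2},{"gripper":0,"dx":-0.01,"dy":-0.04,"dz":0.08,"rx":0,"ry":0,"rz":5},{"gripper":0,"dx":-0.023,"dy":-0.08,"dz":0.11,"rx":0,"ry":0,"rz":8},{"gripper":0,"dx":-0.036,"dy":-0.12,"dz":0.12,"rx":0,"ry":0,"rz":11},{"gripper":0,"dx":-0.048,"dy":-0.16,"dz":0.12,"rx":0,"ry":0,"rz":14},{"gripper":0,"dx":-0.054,"dy":-0.19,"dz":0.12,"rx":0,"ry":0,"rz":15},{"gripper":0,"dx":-0.054,"dy":-0.205,"dz":0.12,"rx":0,"ry":0,"rz":15},{"gripper":0,"dx":-0.054,"dy":-0.205,"dz":0.12,"rx":0,"ry":0,"rz":15},{"gripper":0,"dx":-0.054,"dy":-0.205,"dz":0.12,"rx":0,"ry":0,"rz":15}]'
python3 w.py w6 pin plain_pin rack
python3 - <<'E'
from h import *
from scipy import ndimage as nd
c=dict(np.load("w6.npz")); P=cloud(c); z=P[...,2]
for lo,hi in((.110,.122),(.094,.104),(.067,.0755)):
    m=(z>lo)&(z<hi)&(P[...,1]<-.1)&(P[...,0]<.62); l,k=nd.label(m)
    for i in range(1,k+1):
        if (l==i).sum()>60: q=P[l==i]; print(lo,len(q),[np.round(v,1) for v in cv2.minAreaRect((q[:,:2]*1e3).astype(np.float32))],np.median(q[:,2]).round(4))
cv2.imwrite("pics/w6c.png",c["pixels"])
E
```

```text
t: 9.8
eef_pos: [0.5315, -0.1731, 0.24]
tool_rot: [0.561, 0.431, 0.561, -0.43]
contact_force: [0.2, 1.0, -0.4]
gripper_width: 1.0
9.8 [ 0.5315 -0.1731  0.24  ] [-0.21  0.32  0.51  1.88 -0.19  0.99  0.65] [ 0.2  1.  -0.4] 1.0004350199690604
y-axis yaw 15.01 x [ 0.001  0.001 -1.   ]
pin 0.94 [319. 190.  36.  46.] [[ 0.5278 -0.167   0.1162]]
pin 0.91 [189. 227.  96.  38.] [[ 0.4068 -0.2689  0.0339]]
plain_pin 0.74 [320. 265.  37.  38.] [[ 0.5486 -0.2415  0.0978]]
rack 0.9 [320. 216.  69. 163.] [[ 0.5393 -0.2066  0.0655]]
rack 0.37 [576. 130. 128. 118.] [[ 0.7474 -0.0654  0.058 ]]
0.11 612 [array([ 530.6, -174.6]), array([19.5, 19.8]), np.float64(14.7)] 0.1166
0.094 70 [array([ 528.2, -165.7]), array([18.7,  1.2]), np.float64(14.4)] 0.0991
0.094 526 [array([ 551.4, -251.5]), array([24.8, 24.3]), np.float64(63.1)] 0.0982
0.067 413 [array([ 529.8, -172.1]), array([33.9, 27. ]), np.float64(14.9)] 0.0717
0.067 340 [array([ 550.7, -248.3]), array([33.6, 26.6]), np.float64(13.6)] 0.0715
0.067 88 [array([ 240.6, -495.6]), array([ 6.8, 13.5]), np.float64(75.8)] 0.0712
```

View pics/w6c.png

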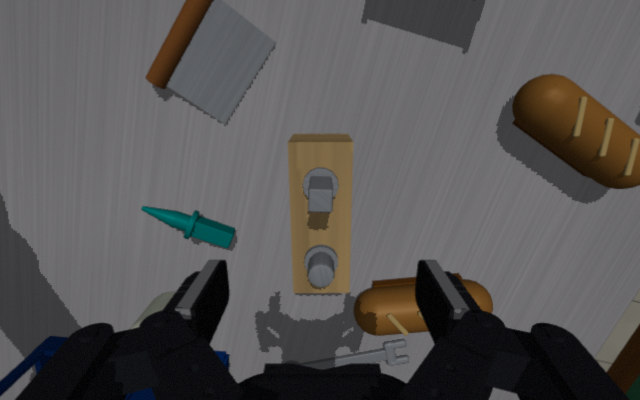

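The close view confirms the square head at (320,195). The round head is at (320,265) and the turquoise look-alike at (190,227). I grasp the square one.

```bash
python3 -m jog '[{"gripper":0,"dx":-0.001,"dy":-0.0015,"dz":-0.03,"rx":0,"ry":0,"rz":0},{"gripper":0,"dx":-0.001,"dy":-0.0015,"dz":-0.07,"rx":0,"ry":0,"rz":0},{"gripper":0.2,"dx":-0.001,"dy":-0.0015,"dz":-0.11,"rx":0,"ry":0,"rz":0},{"gripper":0.4,"dx":-0.001,"dy":-0.0015,"dz":-0.13,"rx":0,"ry":0,"rz":0},{"gripper":0.5,"dx":-0.001,"dy":-0.0015,"dz":-0.139,"rx":0,"ry":0,"rz":0},{"gripper":0.6,"dx":-0.001,"dy":-0.0015,"dz":-0.139,"rx":0,"ry":0,"rz":0},{"gripper":0.95,"dx":-0.001,"dy":-0.0015,"dz":-0.139,"rx":0,"ry":0,"rz":0},{"gripper":0.95,"dx":-0.001,"dy":-0.0015,"dz":-0.139,"rx":0,"ry":0,"rz":0},{"gripper":0.95,"dx":-0.001,"dy":-0.0015,"dz":-0.139,"rx":0,"ry":0,"rz":0},{"gripper":0.95,"dx":-0.001,"dy":-0.0015,"dz":-0.139,"rx":0,"ry":0,"rz":0}]' 80
python3 -m jog '[{"gripper":0.95,"dx":0,"dy":0,"dz":0,"rx":0,"ry":0,"rz":0},{"gripper":0.95,"dx":0,"dy":0,"dz":0.01,"rx":0,"ry":0,"rz":0}]'
```

```text
t: 11.0
eef_pos: [0.5303, -0.1764, 0.1015]
tool_rot: [0.561, 0.431, 0.56, -0.43]
contact_force: [-0.4, 0.5, 6.1]
gripper_width: 0.219
t: 11.2
eef_pos: [0.5295, -0.1762, 0.1102]
tool_rot: [0.561, 0.431, 0.561, -0.431]
contact_force: [1.9, -0.3, -2.5]
gripper_width: 0.223
```

```bash
python3 -m jog '[{"gripper":0.95,"dx":0,"dy":0,"dz":0.03,"rx":0,"ry":0,"rz":0},{"gripper":0.95,"dx":0,"dy":0,"dz":0.065,"rx":0,"ry":0,"rz":0},{"gripper":0.95,"dx":0.005,"dy":0.02,"dz":0.085,"rx":0,"ry":0,"rz":0},{"gripper":0.95,"dx":0.012,"dy":0.06,"dz":0.085,"rx":0,"ry":0,"rz":0},{"gripper":0.95,"dx":0.02,"dy":0.1,"dz":0.085,"rx":0,"ry":0,"rz":0},{"gripper":0.95,"dx":0.028,"dy":0.14,"dz":0.085,"rx":0,"ry":0,"rz":0},{"gripper":0.95,"dx":0.036,"dy":0.18,"dz":0.085,"rx":0,"ry":0,"rz":0},{"gripper":0.95,"dx":0.044,"dy":0.22,"dz":0.085,"rx":0,"ry":0,"rz":0},{"gripper":0.95,"dx":0.049,"dy":0.255,"dz":0.085,"rx":0,"ry":0,"rz":0},{"gripper":0.95,"dx":0.053,"dy":0.278,"dz":0.085,"rx":0,"ry":0,"rz":0}]'
python3 -m jog '[{"gripper":0.95,"dx":0,"dy":0.007,"dz":0,"rx":0,"ry":0,"rz":0},{"gripper":0.95,"dx":0,"dy":0.007,"dz":0,"rx":0,"ry":0,"rz":0},{"gripper":0.95,"dx":0,"dy":0.007,"dz":0,"rx":0,"ry":0,"rz":0},{"gripper":0.95,"dx":0,"dy":0.007,"dz":0,"rx":0,"ry":0,"rz":0}]'
python3 w.py w7
python3 - <<'E'
from h import *
from scipy import ndimage as nd
for n in ("wrist","top","side"):
    c=read_camera(n); np.savez(f"{n}7.npz",**c); P=cloud(c); z=P[...,2]
    cv2.imwrite(f"pics/{n}7.png",c["pixels"])
    # collar annulus points below fingers
    m=(z>.10)&(z<.165)&(abs(P[...,0]-.583)<.025)&(abs(P[...,1]-.11)<.025)
    if m.any(): q=P[m]; print(n,len(q),q.min(0).round(4),q.max(0).round(4))
c=dict(np.load("side7.npz")); T=np.array(c["cam_to_world"]); p=np.linalg.inv(T)@np.array([.583,.11,.1,1]);u,v=cv2.projectPoints(p[:3].reshape(1,1,3),np.zeros(3),np.zeros(3),c["camera_matrix"],np.array(c["D"]))[0].ravel().round().astype(int);print(u-40,v-35)
cr=c["pixels"][v-35:v+35,u-40:u+40]; cv2.imwrite("pics/side7c.png",cv2.resize(cr,None,fx=8,fy=8,interpolation=cv2.INTER_CUBIC))
E
```

```text
t: 12.2
eef_pos: [0.582, 0.105, 0.1955]
tool_rot: [0.561, 0.43, 0.562, -0.43]
contact_force: [-0.3, -0.4, -2.2]
gripper_width: 0.221
t: 12.6
eef_pos: [0.5822, 0.1064, 0.1955]
tool_rot: [0.56, 0.432, 0.56, -0.432]
contact_force: [0.7, -0.6, -2.2]
gripper_width: 0.218
12.6 [0.5822 0.1064 0.1955] [-0.62  0.42  0.43  1.84 -0.22  0.93  0.17] [ 0.7 -0.6 -2.2] 0.2184016171125443
y-axis yaw 14.72 x [-0.    -0.001 -1.   ]
wrist 344 [0.5653 0.107  0.1085] [0.5958 0.1245 0.165 ]
side 68 [0.5665 0.0891 0.1072] [0.5934 0.1127 0.1648]
254 139
```

View pics/side7c.png

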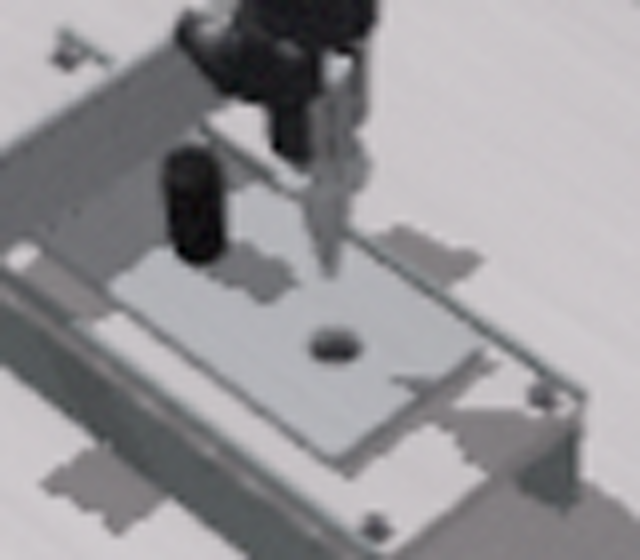

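The pin hangs upright in the jaws with its tip at crop (328,278), above the hole at (335,345). I compute the lateral error from this camera.

Run:
```python
from h import *
c=dict(np.load("side7.npz")); f=lambda a,b,z: world(c,[254+(a+.5)/8-.5,139+(b+.5)/8-.5],z).round(4)
print("tip",f(328,278,.107),"hole",f(335,344,.0685))
c=dict(np.load("wrist7.npz")); P=cloud(c); z=P[...,2]
m=(z>.158)&(z<.17)&(abs(P[...,0]-.583)<.03)&(abs(P[...,1]-.11)<.03); q=P[m]; print(len(q),q.min(0),q.max(0),cv2.minEnclosingCircle((q[:,:2]*1e3).astype(np.float32)))
```

```text
tip [[0.5799 0.1047 0.107 ]] hole [[0.5825 0.1058 0.0685]]
983 [0.56527255 0.10698951 0.15991403] [0.59634055 0.12476529 0.16986151] ((580.8463745117188, 111.11161804199219), 16.025951385498047)
```

```bash
python3 -m jog '[{"gripper":0.95,"dx":0.0022,"dy":0.0027,"dz":0,"rx":0,"ry":0,"rz":0},{"gripper":0.95,"dx":0.0022,"dy":0.0027,"dz":-0.012,"rx":0,"ry":0,"rz":0},{"gripper":0.95,"dx":0.0022,"dy":0.0027,"dz":-0.024,"rx":0,"ry":0,"rz":0},{"gripper":0.95,"dx":0.0022,"dy":0.0027,"dz":-0.034,"rx":0,"ry":0,"rz":0},{"gripper":0.95,"dx":0.0022,"dy":0.0027,"dz":-0.042,"rx":0,"ry":0,"rz":0},{"gripper":0.95,"dx":0.0022,"dy":0.0027,"dz":-0.048,"rx":0,"ry":0,"rz":0},{"gripper":0.95,"dx":0.0022,"dy":0.0027,"dz":-0.054,"rx":0,"ry":0,"rz":0},{"gripper":0.95,"dx":0.0022,"dy":0.0027,"dz":-0.054,"rx":0,"ry":0,"rz":0}]'
python3 -m jog '[{"gripper":0.95,"dx":0,"dy":0,"dz":-0.003,"rx":0,"ry":0,"rz":0},{"gripper":0.95,"dx":0,"dy":0,"dz":-0.006,"rx":0,"ry":0,"rz":0},{"gripper":0.95,"dx":0,"dy":0,"dz":-0.006,"rx":0,"ry":0,"rz":0}]'
```

```text
t: 13.6
eef_pos: [0.5842, 0.1112, 0.1404]
tool_rot: [0.56, 0.431, 0.561, -0.431]
contact_force: [0.5, -0.3, -2.2]
gripper_width: 0.221
t: 13.9
eef_pos: [0.5845, 0.1113, 0.1351]
tool_rot: [0.56, 0.431, 0.561, -0.431]
contact_force: [-0.6, 0.4, -1.3]
gripper_width: 0.216
```

```bash
for i in 1; do python3 -m jog '[{"gripper":0.95,"dx":0,"dy":0,"dz":-0.002,"rx":0,"ry":0,"rz":0},{"gripper":0.95,"dx":0,"dy":0,"dz":-0.004,"rx":0,"ry":0,"rz":0},{"gripper":0.95,"dx":0,"dy":0,"dz":-0.004,"rx":0,"ry":0,"rz":0}]'; done
python3 -m jog '[{"gripper":0.95,"dx":0,"dy":0,"dz":-0.0015,"rx":0,"ry":0,"rz":0},{"gripper":0.95,"dx":0,"dy":0,"dz":-0.003,"rx":0,"ry":0,"rz":0},{"gripper":0.95,"dx":0,"dy":0,"dz":-0.003,"rx":0,"ry":0,"rz":0}]'
```

```text
t: 14.2
eef_pos: [0.5845, 0.1108, 0.1311]
tool_rot: [0.561, 0.431, 0.56, -0.431]
contact_force: [0.4, -1.3, -2.0]
gripper_width: 0.22
t: 14.5
eef_pos: [0.5845, 0.1105, 0.1282]
tool_rot: [0.561, 0.431, 0.56, -0.431]
contact_force: [-1.0, -3.6, -0.5]
gripper_width: 0.223
```

```bash
python3 -m jog '[{"gripper":0.95,"dx":0,"dy":0,"dz":-0.0015,"rx":0,"ry":0,"rz":0},{"gripper":0.95,"dx":0,"dy":0,"dz":-0.003,"rx":0,"ry":0,"rz":0},{"gripper":0.95,"dx":0,"dy":0,"dz":-0.003,"rx":0,"ry":0,"rz":0}]'
python3 -m jog '[{"gripper":0.95,"dx":0,"dy":0,"dz":-0.001,"rx":0,"ry":0,"rz":0},{"gripper":0.95,"dx":0,"dy":0,"dz":-0.002,"rx":0,"ry":0,"rz":0},{"gripper":0.95,"dx":0,"dy":0,"dz":-0.002,"rx":0,"ry":0,"rz":0}]'
```

```text
t: 14.8
eef_pos: [0.5845, 0.1103, 0.1252]
tool_rot: [0.561, 0.431, 0.56, -0.432]
contact_force: [-2.2, -5.2, 0.5]
gripper_width: 0.223
t: 15.1
eef_pos: [0.5844, 0.1103, 0.1233]
tool_rot: [0.56, 0.431, 0.56, -0.432]
contact_force: [-2.1, -4.4, 1.5]
gripper_width: 0.225
```

```bash
python3 -m jog '[{"gripper":0.95,"dx":0,"dy":0,"dz":-0.001,"rx":0,"ry":0,"rz":0},{"gripper":0.95,"dx":0,"dy":0,"dz":-0.002,"rx":0,"ry":0,"rz":0},{"gripper":0.95,"dx":0,"dy":0,"dz":-0.002,"rx":0,"ry":0,"rz":0}]'
python3 -m jog '[{"gripper":0.95,"dx":0,"dy":0,"dz":-0.001,"rx":0,"ry":0,"rz":0},{"gripper":0.95,"dx":0,"dy":0,"dz":-0.002,"rx":0,"ry":0,"rz":0},{"gripper":0.95,"dx":0,"dy":0,"dz":-0.002,"rx":0,"ry":0,"rz":0}]'
```

```text
t: 15.4
eef_pos: [0.5843, 0.1103, 0.1213]
tool_rot: [0.56, 0.431, 0.56, -0.432]
contact_force: [-2.8, -4.8, 2.9]
gripper_width: 0.223
t: 15.7
eef_pos: [0.5841, 0.1103, 0.119]
tool_rot: [0.56, 0.431, 0.561, -0.432]
contact_force: [-2.5, -5.6, 0.5]
gripper_width: 0.22
```

```bash
python3 -m jog '[{"gripper":0.95,"dx":0,"dy":0,"dz":-0.001,"rx":0,"ry":0,"rz":0},{"gripper":0.95,"dx":0,"dy":0,"dz":-0.002,"rx":0,"ry":0,"rz":0},{"gripper":0.95,"dx":0,"dy":0,"dz":-0.002,"rx":0,"ry":0,"rz":0}]'
python3 -m jog '[{"gripper":0.95,"dx":0,"dy":0,"dz":-0.001,"rx":0,"ry":0,"rz":0},{"gripper":0.95,"dx":0,"dy":0,"dz":-0.0015,"rx":0,"ry":0,"rz":0},{"gripper":0.95,"dx":0,"dy":0,"dz":-0.0015,"rx":0,"ry":0,"rz":0}]'
```

```text
t: 16.0
eef_pos: [0.584, 0.1103, 0.117]
tool_rot: [0.56, 0.431, 0.561, -0.432]
contact_force: [-1.5, -4.2, 0.8]
gripper_width: 0.225
t: 16.3
eef_pos: [0.5841, 0.1103, 0.1155]
tool_rot: [0.56, 0.431, 0.561, -0.432]
contact_force: [-1.7, -5.1, 0.2]
gripper_width: 0.22
```

```bash
python3 -m jog '[{"gripper":0.95,"dx":0,"dy":0,"dz":-0.0007,"rx":0,"ry":0,"rz":0},{"gripper":0.95,"dx":0,"dy":0,"dz":-0.0015,"rx":0,"ry":0,"rz":0},{"gripper":0.95,"dx":0,"dy":0,"dz":-0.0015,"rx":0,"ry":0,"rz":0}]'
python3 -m jog '[{"gripper":0.95,"dx":0,"dy":0,"dz":-0.0007,"rx":0,"ry":0,"rz":0},{"gripper":0.95,"dx":0,"dy":0,"dz":-0.0015,"rx":0,"ry":0,"rz":0},{"gripper":0.95,"dx":0,"dy":0,"dz":-0.0015,"rx":0,"ry":0,"rz":0}]'
```

```text
t: 16.6
eef_pos: [0.5841, 0.1103, 0.114]
tool_rot: [0.56, 0.431, 0.561, -0.432]
contact_force: [-2.3, -4.0, 0.1]
gripper_width: 0.224
t: 16.9
eef_pos: [0.5841, 0.1103, 0.1125]
tool_rot: [0.56, 0.431, 0.561, -0.432]
contact_force: [-2.4, -3.8, 0.9]
gripper_width: 0.219
```

```bash
python3 -m jog '[{"gripper":0.95,"dx":0,"dy":0,"dz":-0.001,"rx":0,"ry":0,"rz":0},{"gripper":0.95,"dx":0,"dy":0,"dz":-0.002,"rx":0,"ry":0,"rz":0},{"gripper":0.95,"dx":0,"dy":0,"dz":-0.002,"rx":0,"ry":0,"rz":0}]'
python3 -m jog '[{"gripper":0.95,"dx":0,"dy":0,"dz":-0.001,"rx":0,"ry":0,"rz":0},{"gripper":0.95,"dx":0,"dy":0,"dz":-0.0015,"rx":0,"ry":0,"rz":0},{"gripper":0.95,"dx":0,"dy":0,"dz":-0.0015,"rx":0,"ry":0,"rz":0}]'
```

```text
t: 17.2
eef_pos: [0.584, 0.1103, 0.1104]
tool_rot: [0.56, 0.431, 0.561, -0.432]
contact_force: [-1.7, -5.0, 0.5]
gripper_width: 0.223
t: 17.5
eef_pos: [0.5841, 0.1103, 0.109]
tool_rot: [0.56, 0.431, 0.561, -0.432]
contact_force: [-1.4, -4.9, 0.7]
gripper_width: 0.223
```

```bash
python3 -m jog '[{"gripper":0.95,"dx":0,"dy":0,"dz":-0.0007,"rx":0,"ry":0,"rz":0},{"gripper":0.95,"dx":0,"dy":0,"dz":-0.0015,"rx":0,"ry":0,"rz":0},{"gripper":0.95,"dx":0,"dy":0,"dz":-0.0015,"rx":0,"ry":0,"rz":0}]'
python3 -m jog '[{"gripper":0.95,"dx":0,"dy":0,"dz":-0.0005,"rx":0,"ry":0,"rz":0},{"gripper":0.95,"dx":0,"dy":0,"dz":-0.001,"rx":0,"ry":0,"rz":0},{"gripper":0.95,"dx":0,"dy":0,"dz":-0.001,"rx":0,"ry":0,"rz":0}]'
```

```text
t: 17.8
eef_pos: [0.584, 0.1104, 0.1075]
tool_rot: [0.56, 0.431, 0.561, -0.432]
contact_force: [-1.8, -5.1, 0.5]
gripper_width: 0.223
t: 18.1
eef_pos: [0.584, 0.1104, 0.1065]
tool_rot: [0.56, 0.431, 0.561, -0.432]
contact_force: [-1.8, -4.1, -0.1]
gripper_width: 0.224
```

```bash
python3 -m jog '[{"gripper":0.95,"dx":0,"dy":0,"dz":-0.0004,"rx":0,"ry":0,"rz":0},{"gripper":0.95,"dx":0,"dy":0,"dz":-0.0008,"rx":0,"ry":0,"rz":0},{"gripper":0.95,"dx":0,"dy":0,"dz":-0.0008,"rx":0,"ry":0,"rz":0}]'
python3 -m jog '[{"gripper":0.95,"dx":0,"dy":0,"dz":-0.0003,"rx":0,"ry":0,"rz":0},{"gripper":0.95,"dx":0,"dy":0,"dz":-0.0005,"rx":0,"ry":0,"rz":0},{"gripper":0.95,"dx":0,"dy":0,"dz":-0.0005,"rx":0,"ry":0,"rz":0}]'
```

```text
t: 18.4
eef_pos: [0.5841, 0.1104, 0.1058]
tool_rot: [0.56, 0.431, 0.561, -0.432]
contact_force: [-2.4, -5.2, 1.2]
gripper_width: 0.224
t: 18.7
eef_pos: [0.5841, 0.1103, 0.1053]
tool_rot: [0.56, 0.431, 0.561, -0.432]
contact_force: [-2.3, -4.7, 1.2]
gripper_width: 0.223
```

```bash
python3 -m jog '[{"gripper":0.95,"dx":0,"dy":0,"dz":-0.0004,"rx":0,"ry":0,"rz":0},{"gripper":0.95,"dx":0,"dy":0,"dz":-0.0004,"rx":0,"ry":0,"rz":0}]'
python3 -m jog '[{"gripper":0.95,"dx":0,"dy":0,"dz":-0.0004,"rx":0,"ry":0,"rz":0},{"gripper":0.95,"dx":0,"dy":0,"dz":-0.0004,"rx":0,"ry":0,"rz":0}]'
```

```text
t: 18.9
eef_pos: [0.5841, 0.1104, 0.1049]
tool_rot: [0.56, 0.431, 0.561, -0.432]
contact_force: [-3.4, -5.4, 2.1]
gripper_width: 0.222
t: 19.1
eef_pos: [0.5841, 0.1104, 0.1048]
tool_rot: [0.56, 0.431, 0.561, -0.432]
contact_force: [-3.8, -4.8, 4.5]
gripper_width: 0.222
```

```bash
python3 -m jog '[{"gripper":0.95,"dx":0,"dy":0,"dz":-0.0004,"rx":0,"ry":0,"rz":0},{"gripper":0.95,"dx":0,"dy":0,"dz":-0.0004,"rx":0,"ry":0,"rz":0}]'
python3 - <<'E'
from h import *
c=read_camera("wrist"); np.savez("w8.npz",**c); P=cloud(c); z=P[...,2]
m=(z>.066)&(z<.085)&(abs(P[...,0]-.583)<.016)&(abs(P[...,1]-.115)<.02)
q=P[m]; print(len(q),np.histogram(q[:,2],bins=np.arange(.066,.0851,.001)))
s=read_camera("side"); cr=s["pixels"][139:209,254:334]; cv2.imwrite("pics/side8c.png",cv2.resize(cr,None,fx=8,fy=8,interpolation=cv2.INTER_CUBIC))
E
```

```text
t: 19.3
eef_pos: [0.5842, 0.1104, 0.1048]
tool_rot: [0.56, 0.431, 0.561, -0.432]
contact_force: [-3.8, -5.3, 7.8]
gripper_width: 0.223
2329 (array([  0,  14, 308, 688, 168,  41,  40,  70, 308, 374,  51,  21,  36,
        35,  27,  33,  36,  33,  46]), array([0.066, 0.067, 0.068, 0.069, 0.07 , 0.071, 0.072, 0.073, 0.074,
       0.075, 0.076, 0.077, 0.078, 0.079, 0.08 , 0.081, 0.082, 0.083,
       0.084, 0.085]))
```

View pics/side8c.png

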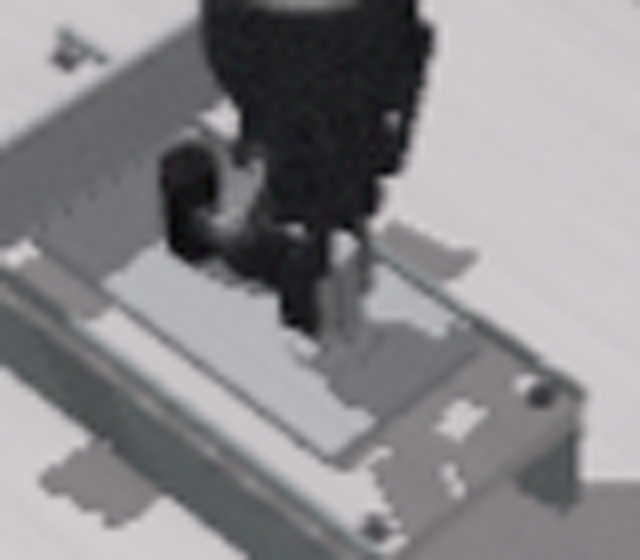

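The collar's top reads about 75 mm against about 69.3 mm for the plate, so its underside is flush (the collar is 6 mm thick). I release and withdraw straight up.

```bash
python3 -m jog '[{"gripper":0.7,"dx":0,"dy":0,"dz":0,"rx":0,"ry":0,"rz":0},{"gripper":0.5,"dx":0,"dy":0,"dz":0,"rx":0,"ry":0,"rz":0},{"gripper":0.4,"dx":0,"dy":0,"dz":0,"rx":0,"ry":0,"rz":0},{"gripper":0.4,"dx":0,"dy":0,"dz":0.01,"rx":0,"ry":0,"rz":0},{"gripper":0.4,"dx":0,"dy":0,"dz":0.03,"rx":0,"ry":0,"rz":0},{"gripper":0.4,"dx":0,"dy":0,"dz":0.06,"rx":0,"ry":0,"rz":0},{"gripper":0.4,"dx":0,"dy":-0.02,"dz":0.1,"rx":0,"ry":0,"rz":0},{"gripper":0.4,"dx":0,"dy":-0.05,"dz":0.12,"rx":0,"ry":0,"rz":0},{"gripper":0.4,"dx":0,"dy":-0.05,"dz":0.12,"rx":0,"ry":0,"rz":0},{"gripper":0.4,"dx":0,"dy":-0.05,"dz":0.12,"rx":0,"ry":0,"rz":0}]'
python3 w.py w9
python3 - <<'E'
from h import *
c=dict(np.load("w9.npz")); P=cloud(c); z=P[...,2]
near=(abs(P[...,0]-.583)<.03)&(abs(P[...,1]-.11)<.035)
for a,b,n in ((.114,.126,"head top"),(.073,.079,"collar top"),(.066,.0715,"plate")):
    q=P[near&(z>a)&(z<b)]; print(n,len(q),[np.round(v,1) for v in cv2.minAreaRect((q[:,:2]*1e3).astype(np.float32))] if len(q) else "",np.median(q[:,2]).round(4) if len(q) else "")
q=P[near&(z>.114)&(z<.126)]; A=np.c_[q[:,:2],np.ones(len(q))]; print("head plane slope",np.linalg.lstsq(A,q[:,2],rcond=None)[0][:2].round(3))
m=(z>.108)&(z<.12)&(abs(P[...,0]-.583)<.03)&(abs(P[...,1]-.186)<.02); q=P[m]; print("post",cv2.minEnclosingCircle((q[:,:2]*1e3).astype(np.float32)) if len(q) else None)
cv2.imwrite("pics/w9c.png",c["pixels"][0:300,160:500])
E
```

```text
t: 20.4
eef_pos: [0.585, 0.0609, 0.2255]
tool_rot: [0.561, 0.432, 0.56, -0.431]
contact_force: [-0.8, 0.9, -0.7]
gripper_width: 0.603
20.4 [0.585  0.0609 0.2255] [-0.56  0.38  0.46  1.82 -0.2   0.98  0.23] [-0.8  0.9 -0.7] 0.6030696562967197
y-axis yaw 14.8 x [ 0.002  0.001 -1.   ]
head top 807 [array([583.6, 111.5]), array([19.6, 19.5]), np.float64(14.9)] 0.12
collar top 451 [array([582., 114.]), array([32.9, 27.6]), np.float64(26.6)] 0.0752
plate 4486 [array([583., 110.]), array([60., 70.]), np.float64(0.0)] 0.0693
head plane slope [ 0.017 -0.036]
post ((583.206787109375, 185.35023498535156), 12.044864654541016)
```

View pics/w9c.png

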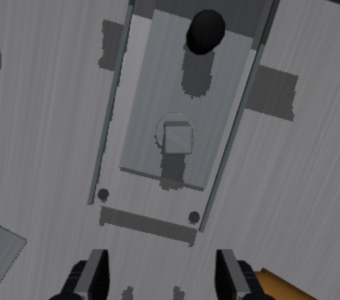

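The pin stands upright with its head top at 120 mm (119.5 expected). It is about 1 mm from the hole's middle by the post, and the arm is clear.

```bash
python3 -c "
from station import *
print(hand_in())"
```

```text
the job is handed in; nothing more can be done
None
```

The tapered pin is home in the guide and the bush, released and upright, and the job is handed in at about 20.5 s of the 72 s allowed. `hand_in` reported no verdict.

**What I did:** I slid the guide by its post until its hole stood over the seat's middle, about 1.4 mm off as measured. Looking down through the hole with the wrist camera showed the bush's bore off by about (+5.5, +4.5) mm. I shifted the guide to within about 1.5 mm of the bore and took the square-headed pin from the rack. I then eased it down in small steps and let the taper draw the guide the rest of the way. At the readings between steps, the force peaked at about 10 N downwards and 7 N sideways. I stopped when the collar bottomed.

**Last checks:**

| Check | Measured | Wanted |
|---|---|---|
| Head top height | 120.0 mm | 119.5 mm |
| Collar top above plate | 5.9 mm | 6 mm (collar thickness) |
| Pin to hole middle | about 1.3 mm | below 3 mm |
| Guide hole to seat middle | about 6.5 mm | below 10 mm |
| Tilt of head face | about 0.04 rad, near the depth noise | below 0.07 rad |

- **Disagreement:** the bore measured about 7 mm from my estimate of the seat's middle, against the stated 6 mm. That is within the 2 mm calibration error.
- **Failed command:** the first move was refused whole because its rows had no gripper value. Nothing moved.
- **Not checked:** I did not re-measure the bystanders and the plain pin at the end. No reading pointed to an unintended contact.

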